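# Roll-check the tube-mixer rollers and reject the bent one

## Task

Take the orange-handled sprung pad and roll each of the three white rollers forward (away from the robot) under it on the metal plate, pressing gently, to feel which one rocks. Leave the two that roll true lying on the plate wholly beyond the blue line, without ever touching those two with the gripper; lay the one that rocks in the red reject tray, with the pad set back upright on the rails of its grey rest. Leave the tube rack, the bottle and the carton alone.

Things in the scene. Friction and masses are not known exactly. Their poses are not given: they have to be found in the camera images.
- plate: Flat level metal plate fixed to the bench, 240 (x) by 400 (y) by 20 mm; origin: centre of its underside. Dark lips 8 mm wide, 6 mm high along its near and far edges. The rollers lie side by side along y, about 125 mm apart, their middles 30 to 45 mm short of the blue line. A straight roller left at rest stays put.
- plate_line (a point): Middle of the blue line, 4 mm wide, on top of the plate, running along plate y. Beyond the line = positive x of this point's axes (away from the robot).
- roller_a: White plastic roller, three grey bands, 24 mm diameter, 90 mm long, about 0.06 to 0.13 kg. Origin: middle of its axis; y along it (x, z turn as it rolls). One of the three, not told which, is bowed 3.5 mm: rolled, its height between plate and pad goes from 24 to about 27.5 mm and back each half turn; it starts and rests with the bow level, so it rises first. The others are straight.
- roller_b: White plastic roller, the same outside as roller_a; see there.
- roller_c: White plastic roller, the same outside as roller_a; see there.
- pad: Hand-held rolling pad, 0.24 kg. Origin: centre of the underside of its grey backing plate, 96 (x) by 140 (y) by 6 mm, z up. Under it hangs the flat black sole, 120 (x) by 80 (y) by 8 mm, its underside 18 to 38 mm below the origin: the adjuster is set anew each time, so find the height by touch. The sole is sprung: it gives from 2 N on, then 4 N per mm, up to 8 mm.
- pad_handle (a point): Grip point in the orange handle block, 30 mm above the pad's origin. The block, 30 (x) by 70 (y) mm, stands 6 to 46 mm above the origin: grip across its 30 mm (fingers along x). Pressing with 5 to 8 N rolls a roller well; never press the pad on one with 15 N or more: ease or stop as a bowed one drives the force up. A roller travels half as far as the pad, so it shifts along the sole.
- rest: Grey pad rest fixed to the bench, to one side of the plate (the tray to the other, either way round): base 100 (x) by 140 (y) mm with two rails along x, 12 mm wide, centred at y = -58 and +58 mm, tops 48 mm above the bench. Origin: centre of its underside. The pad starts here, its backing plate lying across both rails (pad and rest axes alike) and its sole hanging free between them.
- tray: Red open reject tray, 160 (x) by 140 (y) by 35 mm high, walls and floor 4 to 5 mm thick, fixed to the bench. Origin: centre of its underside.
- rack: Bystander: blue and white test-tube rack with capped tubes, 66 by 210 mm, 106 mm high, beyond the plate. Origin: centre of its underside.
- bottle: Bystander: green bottle, 60 mm diameter, 130 mm high, beyond the plate. Origin: centre of its underside.
- carton: Bystander: white and teal reagent carton, 70 by 120 by 60 mm high, beyond the plate. Origin: centre of its underside.
Things that resemble listed ones, but are neither listed nor needed, are in the scene too. Leave any brown or turquoise look-alike of the pad alone.

How it is judged:
On the way:
1. the roller that rocks has been rolled (at least 4 mm) under the pad on the plate (contact force between pad and roller_b above 1 N and contact force between roller_b and plate above 1 N and distance of roller_b from where it was at the start of the episode above 0.004 m).
At the end, for the whole second after the job is handed in: Both straight rollers lie at rest on the plate with their middles at least 10 mm beyond the middle of the blue line; the bowed roller lies at rest on the floor of the red tray; the pad lies upright on the rails of its rest, its middle within 40 mm of the middle of the rest (x of roller_a in the frame of plate between 0.01 and 0.112 m and z of roller_a in the frame of plate between 0.028 and 0.037 m and y of roller_a in the frame of plate between -0.2 and 0.2 m and linear speed of each of roller_a, roller_c, pad below 0.02 m/s and x of roller_c in the frame of plate between 0.01 and 0.112 m and z of roller_c in the frame of plate between 0.028 and 0.037 m and y of roller_c in the frame of plate between -0.2 and 0.2 m and x of roller_b in the frame of tray between -0.075 and 0.075 m and y of roller_b in the frame of tray between -0.065 and 0.065 m and z of roller_b in the frame of tray below 0.03 m and contact force between roller_b and tray above 0.05 N and linear speed of roller_b below 0.04 m/s and horizontal distance between pad and rest below 0.04 m and angle between pad's own z axis and vertical below 0.1 rad and height (world z) of pad between 0.042 and 0.054 m and contact force between pad and rest above 0.5 N); the robot touches nothing.
It fails at once if the pad is pressed on a roller with 15 N or more (contact force between pad and roller_a above 15 N or contact force between pad and roller_b above 15 N or contact force between pad and roller_c above 15 N).
It fails at once if the gripper's fingers touch a straight roller (contact force between the fingers and roller_a above 0.5 N or contact force between the fingers and roller_c above 0.5 N).
It fails at once if the rejected roller is dropped or rammed into the tray (over 40 N) (contact force between roller_b and tray above 40 N).
It fails at once if a bystander (rack, bottle, carton) is moved more than 30 mm (distance of any of rack, bottle, carton from where it was at the start of the episode above 0.03 m).
It also fails if it takes over 72 s, if anything falls off the work surface, if the arm or the gripper's body presses on something with over 40 N, if the wrist force passes 120 N, or if a joint passes its speed limit or range.

## Robot

A 6-joint arm with a two-finger parallel gripper is mounted at the origin on the work surface. World frame = base frame: x ahead of the robot, y to its left, z up, the work surface at z = 0. Lengths are in m, angles in rad, forces in N, time in s.
With the tool pointing down it reaches from about 0.3 to 0.775 m from the base axis. Payload 14.6 kg.
Tool frame: the origin (TCP) lies midway between the tips of the shut fingers; the grasp point (between the pads) lies 19 mm behind it; z points along the fingers, y is the line along which they close (so a half turn about z gives the same grasp; the last joint's range is limited). The gripper opens to 94 mm and grips with 3 to 60 N. Pads are 16 mm wide; open, the fingers measure 119 mm over their backs; the gripper's body (75 mm by 177 mm) begins 78 mm behind the grasp point.
Start: joints at [-1.321, 0.3, 1.521, -0, 1.321, -0.067], TCP at [0.171, -0.523, 0.205] pointing down, gripper open.
Joint ranges: [-3.03, 3.03], [-0.79, 2.21], [0.23, 2.52], [-1.04, 4.18], [0, 3.07], [-2.55, 2.55]. Speed limits (rad/s): [2.22, 2.22, 2.57, 3.14, 3.14, 3.14].

## Interface

Orientations are given as a 3x3 rotation matrix whose columns are the frame's x, y, z axes.
In Python, from plant import telemetry, eyes, order, outline_of, mark_of gives the robot as it stands.
- The arm moves only by the shell command python3 -m pendant 'ROWS'. ROWS is JSON, a list of rows, each an object with "delta_pos": the shift along the tool's x, y, z in m, a list of three; "delta_rot": the turn, a rotation vector about the tool's x, y, z in degrees, a list of three; "grip": the opening, from 0 (shut) to 1 (fully open). In form: [{"delta_pos": [x, y, z], "delta_rot": [wx, wy, wz], "grip": grip}, ...]. A call has 1 to 5 rows; each row shifts and turns the commanded pose from where the row before left it, along the tool's axes as they then stand; what a row does not reach is not made up. A row lasts 1/12 s, in which the tool goes at most 41.7 mm and 7.16 degrees, less where a joint would pass 70% of its speed; a pose out of reach is approached as far as the arm can. A call is refused whole if a number of a shift passes 0.0417 or a number of a turn 7.16, either way. A call with a gripper value outside its range is refused whole. The fingers move at their own pace and stop on an object; the grip force is fixed at half the most. Time passes only in rows, so rows that do not move let the fingers close. It gives the time, the measured TCP pose, the force, the opening and the grip force at its end, in the units of the state.
- telemetry.get_obs(): the state, without advancing time (a new reading comes with each control period).
- eyes.read_camera(name): name is "scene" or "top" or "wrist"; returns a dict with "pixels" (400x640x3 uint8, blue, green, red), "fx", "fy", "cx", "cy" (pixels), "dist" ([k1, k2, p1, p2, k3] as OpenCV has them; the pictures are not rectified), "world_from_camera" (4x4, takes a point from camera to world coordinates). Camera axes: x right, y down, z forward; pixel columns grow to the right and rows downward; lengths in m; the calibration is good to about 2 mm. A picture is of the moment at which its call begins. There is no depth.
- order.sign_off(): hands the job in; it is judged then, once.
Trained networks look in a picture, given as the dict that the camera call returned (one of the last four; its "shot" number tells which), for a name from the list of things; names that differ only in an ending like _2 or _b are one class to them, and where a whole thing is asked for, a point or a joint stands for the part that bears it (a point fixed in the world has none). Each returns a list of dicts, best first, with "p" (0 to 1); they miss things now and then, are a little off and sometimes report something else, mostly with a low value. They report only what shows in the picture. A call takes as long as a camera call. They do not tell look-alikes from the thing itself.
- outline_of(picture, target): "mask" (400x640 bool, what is visible of it) and "extent" ([left, top, width, height] in pixels, round what is visible of it).
- mark_of(picture, target): "xy" ([column, row] in pixels: a listed point, or the origin of a listed thing).
The state is a dict: "time_s": time; "qpos": joint angles; "joint_velocities": joint speeds; "joint_efforts": joint torques, N m; "ee_pos": TCP position; "ee_rot": TCP orientation; "ft_force": force on the tool from outside, world axes, zero at the start; "torque": the same for the moment, N m; "grip_width": opening from 0.0 (shut) to 1.0 (fully open); "grip_force": force on a finger pad.
Only numpy, scipy, OpenCV 4.12 (cv2) and the standard library are available. Lean on these libraries where they do the work, as an engineer would, in place of code of your own. Each camera call takes 0.05 s, during which the arm holds its last target. There are 200 camera calls.

## Working session

There is one attempt and no reset: what is moved stays moved. The work goes in short steps, Python scripts to look and compute and a shell command to move; the robot and the scene stay as the last step left them, time stands still between calls to the robot, and variables do not carry over. Pictures are saved under pics/ and viewed, at most 10 in all, crops included, and the job is handed in when it is done.

```bash
ls; mkdir -p pics; cat > h.py <<'E'
import numpy as np, cv2
from plant import telemetry, eyes, order, outline_of, mark_of
def ray(p,uv):
    K=np.array([[p['fx'],0,p['cx']],[0,p['fy'],p['cy']],[0,0,1]])
    n=cv2.undistortPoints(np.array([[uv]],float),K,np.array(p['dist'],float))[0,0]
    T=np.array(p['world_from_camera']); return T[:3,3],T[:3,:3]@np.array([n[0],n[1],1.])
def at_z(p,uv,z):
    o,d=ray(p,uv); return o+d*(z-o[2])/d[2]
def st():
    o=telemetry.get_obs()
    print('t',round(o['time_s'],2),'p',np.round(o['ee_pos'],4),'f',np.round(o['ft_force'],2),'w',round(o['grip_width'],3),'gf',np.round(o['grip_force'],1)); return o
E
python3 - <<'E'
from h import *
o=st(); print(np.round(o['ee_rot'],3))
Z=dict(plate=0,plate_line=.02,roller_a=.032,pad=.048,pad_handle=.078,rest=0,tray=0,rack=0,bottle=0,carton=0)
for c in ['top','scene']:
    p=eyes.read_camera(c); cv2.imwrite(f'pics/{c}.png',p['pixels'])
    for n,z in Z.items():
        for d in mark_of(p,n)[:4]:
            if d['p']>.2: print(c,n,round(d['p'],2),np.round(d['xy']),np.round(at_z(p,d['xy'],z),3))
E
```

```text
pics
t 0.0 p [ 0.1713 -0.5224  0.2049] f [-0.48  0.59 -0.87] w 0.997 gf 0.0
[[ 0.95   0.312 -0.   ]
 [ 0.312 -0.95   0.001]
 [ 0.    -0.001 -1.   ]]
top plate 0.62 [351. 212.] [ 0.489 -0.005  0.   ]
top plate 0.31 [354. 225.] [ 0.454 -0.013  0.   ]
top plate_line 0.56 [351. 213.] [ 0.485 -0.003  0.02 ]
top roller_a 0.78 [353. 224.] [ 0.455 -0.006  0.032]
top roller_a 0.75 [305. 218.] [0.47  0.119 0.032]
top roller_a 0.75 [399. 229.] [ 0.443 -0.128  0.032]
top pad 0.97 [218. 207.] [0.493 0.342 0.048]
top pad 0.72 [198. 277.] [0.315 0.388 0.048]
top pad 0.61 [149. 182.] [0.559 0.529 0.048]
top pad_handle 0.94 [215. 206.] [0.492 0.344 0.078]
top pad_handle 0.86 [142. 186.] [0.542 0.535 0.078]
top tray 0.97 [472. 209.] [ 0.5   -0.342  0.   ]
top tray 0.33 [423. 124.] [ 0.743 -0.211  0.   ]
top rack 0.81 [424. 123.] [ 0.746 -0.216  0.   ]
top bottle 0.73 [424. 123.] [ 0.743 -0.213  0.   ]
top bottle 0.65 [336. 119.] [0.753 0.036 0.   ]
top carton 0.79 [259. 130.] [0.718 0.252 0.   ]
scene plate 0.93 [288. 206.] [ 0.491 -0.006  0.   ]
scene plate_line 0.91 [284. 198.] [ 0.478 -0.018  0.02 ]
scene roller_a 0.76 [248. 189.] [ 0.45  -0.139  0.032]
scene roller_a 0.61 [394. 209.] [0.523 0.334 0.032]
scene roller_a 0.59 [288. 188.] [ 0.442 -0.006  0.032]
scene roller_a 0.47 [327. 195.] [0.47  0.122 0.032]
scene pad 0.96 [398. 201.] [0.502 0.344 0.048]
scene pad 0.61 [458. 219.] [0.571 0.527 0.048]
scene pad 0.57 [405. 166.] [0.337 0.387 0.048]
scene pad 0.28 [298. 269.] [0.768 0.043 0.048]
scene pad_handle 0.89 [400. 192.] [0.492 0.349 0.078]
scene pad_handle 0.82 [406. 161.] [0.349 0.384 0.078]
scene pad_handle 0.71 [462. 216.] [0.584 0.528 0.078]
scene rest 0.65 [394. 209.] [0.495 0.342 0.   ]
scene tray 0.96 [182. 209.] [ 0.515 -0.348  0.   ]
scene rack 0.87 [211. 266.] [ 0.735 -0.214  0.   ]
scene bottle 0.58 [299. 271.] [0.742 0.042 0.   ]
scene carton 0.87 [366. 267.] [0.724 0.237 0.   ]
```

View pics/top.png

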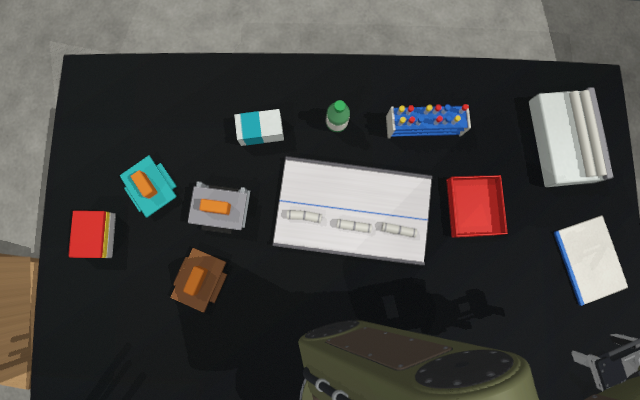

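```bash
python3 - <<'E'
from h import *
p=eyes.read_camera('top'); im=p['pixels']
cv2.imwrite('pics/c1.png',cv2.resize(im[160:310,120:320],None,fx=4,fy=4,interpolation=cv2.INTER_CUBIC)[:600])
cv2.imwrite('pics/c2.png',cv2.resize(im[165:285,270:430],None,fx=5,fy=5,interpolation=cv2.INTER_CUBIC))
K=np.array([[p['fx'],0,p['cx']],[0,p['fy'],p['cy']],[0,0,1]])
for n,z in [('pad',.054),('pad_handle',.094),('tray',.035),('plate',.02),('rest',.048),('roller_a',.032)]:
    for d in outline_of(p,n)[:3]:
        ys,xs=np.nonzero(d['mask'])
        (cx,cy),wh,a=cv2.minAreaRect(np.stack([xs,ys],1).astype(np.float32))
        box=cv2.boxPoints(((cx,cy),wh,a)); W=np.array([at_z(p,b,z)[:2] for b in box])
        e1=W[1]-W[0];e2=W[2]-W[1]
        ang=[np.degrees(np.arctan2(*e[::-1])) for e in (e1,e2)]
        print(n,round(d['p'],2),np.round((cx,cy)),'c',np.round(W.mean(0),4),'L',np.round([np.hypot(*e1),np.hypot(*e2)],3),np.round(ang,1), len(xs))
E
```

```text
pad 0.93 [217. 208.] c [0.4916 0.344 ] L [0.119 0.141] [ -5.6 -98.3] 2190
pad 0.92 [148. 185.] c [0.5502 0.5288] L [0.12 0.14] [ -57.1 -145.7] 2073
pad 0.67 [199. 280.] c [0.3082 0.3834] L [0.14  0.122] [ -22.9 -113.6] 2384
pad_handle 0.8 [148. 185.] c [0.5422 0.5119] L [0.115 0.133] [ -54.7 -143.6] 2037
pad_handle 0.75 [199. 280.] c [0.3105 0.3708] L [0.135 0.115] [ -20.5 -111.3] 2350
pad_handle 0.7 [304. 216.] c [0.4694 0.1198] L [0.024 0.085] [ -5.  -95.7] 319
tray 0.88 [476. 205.] c [ 0.5073 -0.3386] L [0.158 0.168] [ -84.6 -178.8] 3358
plate 0.84 [354. 211.] c [ 0.4925 -0.0113] L [0.246 0.411] [ -5.8 -96.6] 12465
rest 0.74 [230. 194.] c [0.5303 0.3149] L [0.073 0.161] [ -39.3 -130.7] 67
roller_a 0.81 [304. 215.] c [0.4761 0.121 ] L [0.029 0.091] [ -4.1 -94.7] 344
roller_a 0.81 [399. 230.] c [ 0.4395 -0.1273] L [0.025 0.093] [ -13.4 -102.2] 314
```

View crops.

Top view: a grey pad with an orange handle sits on the grey rest (217,207). Its look-alikes are turquoise (148,185) and brown (199,280). The rollers are at (303,216), (351,226) and (397,230), all on the near side of the blue line, and the red tray is at (476,206). I choose the grey pad and will check it in a crop.

View pics/c1.png

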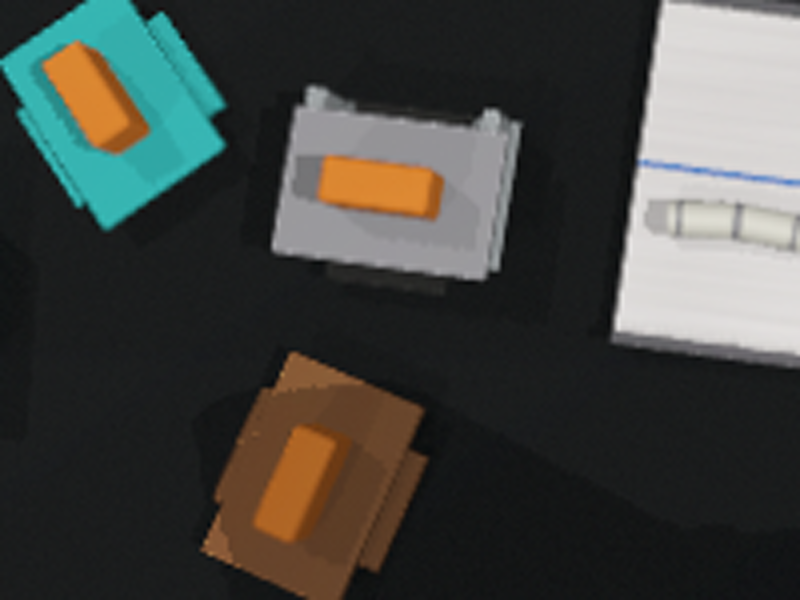

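View pics/c2.png

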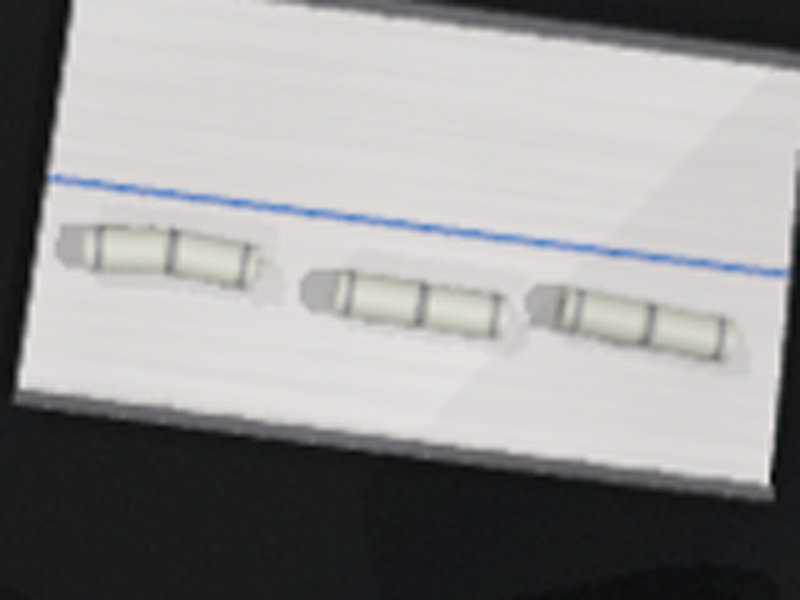

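The crop confirms the grey pad on the grey rest. The left roller at (175,250) looks bent, but I'll confirm that by feel. Next I rotate so that tool y = plate x and tool x = plate y, and move over towards the pad.

```bash

python3 -m pendant '[{"delta_pos":[0.035,0,0],"delta_rot":[0,0,-7.16],"grip":1},{"delta_pos":[0.035,0,0],"delta_rot":[0,0,-7.16],"grip":1},{"delta_pos":[0.035,0,0],"delta_rot":[0,0,-7.16],"grip":1},{"delta_pos":[0.035,0,0],"delta_rot":[0,0,-7.16],"grip":1},{"delta_pos":[0.035,0,0],"delta_rot":[0,0,-7.16],"grip":1}]' >/dev/null
python3 -m pendant '[{"delta_pos":[0.035,0,0],"delta_rot":[0,0,-7.16],"grip":1},{"delta_pos":[0.035,0,0],"delta_rot":[0,0,-7.16],"grip":1},{"delta_pos":[0.035,0,0],"delta_rot":[0,0,-7.16],"grip":1},{"delta_pos":[0.035,0,0],"delta_rot":[0,0,-7.16],"grip":1},{"delta_pos":[0.041,0,0],"delta_rot":[0,0,0],"grip":1}]'
python3 -m pendant '[{"delta_pos":[0.041,0,0],"delta_rot":[0,0,0],"grip":1},{"delta_pos":[0.041,0,0],"delta_rot":[0,0,0],"grip":1},{"delta_pos":[0.041,0,0],"delta_rot":[0,0,0],"grip":1},{"delta_pos":[0.041,0,0],"delta_rot":[0,0,0],"grip":1},{"delta_pos":[0.041,0,0],"delta_rot":[0,0,0],"grip":1}]'
python3 - <<'E'
from h import *
p=eyes.read_camera('wrist'); o=st(); print(np.round(o['ee_rot'],3)); cv2.imwrite('pics/w0.png',p['pixels']); print(np.round(p['world_from_camera'],3))
E
python3 -m pendant '[{"delta_pos":[0.041,0,0],"delta_rot":[0,0,0],"grip":1},{"delta_pos":[0.041,0,0],"delta_rot":[0,0,0],"grip":1},{"delta_pos":[0.041,0,0],"delta_rot":[0,0,0],"grip":1},{"delta_pos":[0.041,0,0],"delta_rot":[0,0,0],"grip":1},{"delta_pos":[0.041,0,0],"delta_rot":[0,0,0],"grip":1}]'
python3 -m pendant '[{"delta_pos":[0.041,0,0],"delta_rot":[0,0,0],"grip":1},{"delta_pos":[0.041,0,0],"delta_rot":[0,0,0],"grip":1},{"delta_pos":[0.041,0,0],"delta_rot":[0,0,0],"grip":1},{"delta_pos":[0.041,0,0],"delta_rot":[0,0,0],"grip":1},{"delta_pos":[0,0,0],"delta_rot":[0,0,0],"grip":1}]'
python3 - <<'E'
from h import *
p=eyes.read_camera('wrist'); o=st(); cv2.imwrite('pics/w1.png',p['pixels']); print(np.round(p['world_from_camera'],3))
for n,z in [('pad',.048),('pad_handle',.078),('rest',0)]:
    for d in mark_of(p,n)[:3]: print(n,round(d['p'],2),np.round(d['xy']),np.round(at_z(p,d['xy'],z),4))
E
```

```text
time_s: 2.28
ee_pos: [0.3817, -0.263, 0.2053]
ee_rot: [[0.12, 0.993, 0.0], [0.993, -0.12, -0.0], [-0.0, 0.0, -1.0]]
ft_force: [1.2, -0.1, 0.8]
grip_width: 0.996
grip_force: 0.0
time_s: 2.7
ee_pos: [0.4074, -0.059, 0.2057]
ee_rot: [[0.129, 0.992, 0.001], [0.992, -0.129, -0.0], [-0.0, 0.001, -1.0]]
ft_force: [-0.4, -0.5, -0.6]
grip_width: 1.001
grip_force: 0.0
t 2.75 p [ 0.408  -0.0534  0.2058] f [0.07 0.79 0.99] w 0.999 gf 0.0
[[ 0.125  0.992  0.001]
 [ 0.992 -0.125  0.001]
 [ 0.002  0.001 -1.   ]]
[[ 0.992 -0.126 -0.029  0.416]
 [-0.129 -0.964 -0.232  0.007]
 [ 0.001  0.234 -0.972  0.384]
 [ 0.     0.     0.     1.   ]]
time_s: 3.17
ee_pos: [0.4339, 0.1445, 0.2057]
ee_rot: [[0.129, 0.992, 0.001], [0.992, -0.129, 0.0], [0.0, 0.001, -1.0]]
ft_force: [0.8, 0.1, -0.5]
grip_width: 1.003
grip_force: 0.0
time_s: 3.58
ee_pos: [0.4549, 0.3102, 0.2047]
ee_rot: [[0.125, 0.992, -0.001], [0.992, -0.125, 0.001], [0.001, -0.001, -1.0]]
ft_force: [-0.1, -0.7, -0.1]
grip_width: 1.004
grip_force: 0.0
t 3.63 p [0.4548 0.3076 0.2046] f [ 0.19 -0.47  0.58] w 1.001 gf 0.0
[[ 0.992 -0.121 -0.029  0.464]
 [-0.125 -0.965 -0.231  0.376]
 [-0.     0.233 -0.972  0.383]
 [ 0.     0.     0.     1.   ]]
pad 0.87 [355. 151.] [0.4938 0.3449 0.048 ]
pad 0.78 [174. 126.] [0.3189 0.3929 0.048 ]
pad_handle 0.96 [163. 127.] [0.321 0.392 0.078]
pad_handle 0.78 [357. 157.] [0.4923 0.3422 0.078 ]
```

```bash
cd pics; python3 -c "
import cv2,numpy as np
cv2.imwrite('w01.png',cv2.resize(np.vstack([cv2.imread('w0.png'),cv2.imread('w1.png')]),(480,600),interpolation=cv2.INTER_AREA))"
```

```text
(no output)
```

View pics/w01.png

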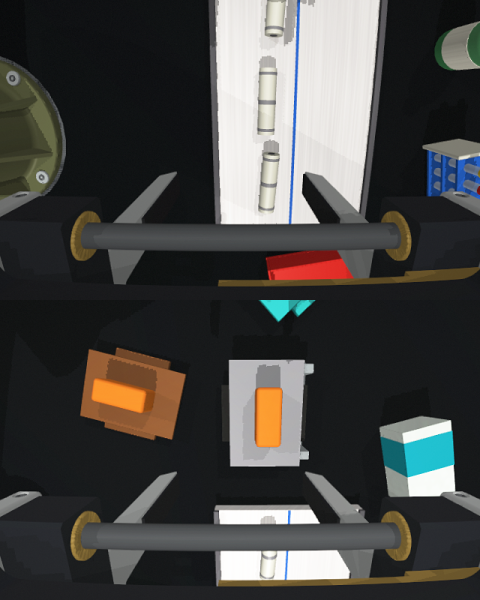

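The wrist view shows the handle at about (357,157) in full-resolution pixels, aligned with the tool. The three rollers and the blue line are all clear in the earlier frame. Now precise numbers.

```bash
python3 - <<'E'
from h import *
p=eyes.read_camera('wrist'); im=p['pixels']
q=dict(p); q['world_from_camera']=np.array([[.992,-.126,-.029,.416],[-.129,-.964,-.232,.007],[.001,.234,-.972,.384],[0,0,0,1]])
def fit(p,m,z):
    m=cv2.morphologyEx(m.astype(np.uint8),cv2.MORPH_OPEN,np.ones((3,3)))
    n,l,s,c=cv2.connectedComponentsWithStats(m)
    for i in range(1,n):
        if s[i,4]<400: continue
        ys,xs=np.nonzero(l==i); W=np.array([at_z(p,(x,y),z)[:2] for x,y in zip(xs[::3],ys[::3])],np.float32)
        (c0,wh,a)=cv2.minAreaRect(W); b=cv2.boxPoints((c0,wh,a)); e=b[1]-b[0]; 
        print('  px',np.round(c[i]),'c',np.round(c0,4),'size',np.round(wh,3),'ang mod90',round(np.degrees(np.arctan2(e[1],e[0]))%90,1))
hsv=cv2.cvtColor(im,cv2.COLOR_BGR2HSV); H,S,V=cv2.split(hsv)
print('handle top'); fit(p,(H>8)&(H<20)&(S>180)&(V>150),.094)
print('pad plate');  fit(p,(S<40)&(V>90)&(V<200),.054)
i0=cv2.imread('pics/w0.png'); H,S,V=cv2.split(cv2.cvtColor(i0,cv2.COLOR_BGR2HSV))
print('line'); fit(q,(H>100)&(H<125)&(S>120)&(V>90)&(np.indices(H.shape)[1]<500),.02)
# rollers: yellowish white
print('roller px hsv',cv2.cvtColor(i0,cv2.COLOR_BGR2HSV)[230,355],cv2.cvtColor(i0,cv2.COLOR_BGR2HSV)[230,320])
import numpy as np
cv2.imwrite('pics/w2.png',im)
E
```

```text
handle top
  px [156. 121.] c [0.3238 0.3908] size [0.027 0.062] ang mod90 68.2
  px [357. 149.] c [0.492  0.3438] size [0.067 0.029] ang mod90 83.1
pad plate
  px [353. 141.] c [0.4981 0.3428] size [0.139 0.107] ang mod90 83.0
  px [542. 163.] c [0.6923 0.3015] size [0.095 0.028] ang mod90 8.4
  px [529. 241.] c [0.6714 0.2228] size [0.03  0.061] ang mod90 9.0
  px [450. 267.] c [0.5799 0.2054] size [0.038 0.124] ang mod90 41.9
  px [194. 267.] c [0.3124 0.2365] size [0.121 0.029] ang mod90 36.4
  px [ 21. 268.] c [0.1077 0.2619] size [0.086 0.021] ang mod90 17.1
  px [619. 267.] c [0.7793 0.1756] size [0.02  0.083] ang mod90 58.1
  px [348. 272.] c [0.4735 0.2126] size [0.007 0.134] ang mod90 83.0
  px [164. 351.] c [0.2542 0.1302] size [0.064 0.055] ang mod90 82.9
  px [477. 349.] c [0.6067 0.0903] size [0.052 0.055] ang mod90 83.0
line
  px [391. 196.] c [ 0.4832 -0.0896] size [0.213 0.004] ang mod90 83.0
roller px hsv [ 30  24 212] [ 12   5 244]
```

```bash

python3 -m pendant '[{"delta_pos":[0.0405,0.0325,0],"delta_rot":[0,0,0],"grip":1},{"delta_pos":[0,0,0.036],"delta_rot":[0,0,0],"grip":1},{"delta_pos":[0,0,0.036],"delta_rot":[0,0,0],"grip":1},{"delta_pos":[0,0,0],"delta_rot":[0,0,0],"grip":1}]'
python3 - <<'E'
from h import *
p=eyes.read_camera('wrist'); cv2.imwrite('pics/w3.png',p['pixels'])
H,S,V=cv2.split(cv2.cvtColor(p['pixels'],cv2.COLOR_BGR2HSV))
m=((H>8)&(H<20)&(S>180)&(V>150)).astype(np.uint8); n,l,s,c=cv2.connectedComponentsWithStats(m)
for i in range(1,n):
    if s[i,4]>800:
        ys,xs=np.nonzero(l==i); print(np.round(c[i]), s[i], np.round(at_z(p,((xs.min()+xs.max())/2,(ys.min()+ys.max())/2),.094),4))
for d in mark_of(p,'pad_handle')[:2]: print(d['p'],np.round(d['xy']),np.round(at_z(p,d['xy'],.078),4))
E
```

```text
time_s: 4.17
ee_pos: [0.4833, 0.3314, 0.1273]
ee_rot: [[0.13, 0.991, -0.008], [0.991, -0.13, -0.005], [-0.006, -0.007, -1.0]]
ft_force: [-1.0, -0.6, -0.9]
grip_width: 1.0
grip_force: 0.0
[106. 157.] [  39  132  111   60 2460] [0.3415 0.3935 0.094 ]
[333. 186.] [ 310  149   45  104 1024] [0.493  0.3473 0.094 ]
0.83 [ 91. 159.] [0.3285 0.3949 0.078 ]
0.81 [330. 204.] [0.4915 0.3412 0.078 ]
```

```bash

python3 -m pendant '[{"delta_pos":[0.0125,0.007,0],"delta_rot":[0,0,0],"grip":1},{"delta_pos":[0,0,0.034],"delta_rot":[0,0,0],"grip":1},{"delta_pos":[0,0,0.033],"delta_rot":[0,0,0],"grip":1},{"delta_pos":[0,0,0],"delta_rot":[0,0,0],"grip":1},{"delta_pos":[0,0,0],"delta_rot":[0,0,0],"grip":1}]'
```

```text
time_s: 4.68
ee_pos: [0.4943, 0.3452, 0.0683]
ee_rot: [[0.129, 0.992, 0.0], [0.992, -0.129, 0.0], [0.0, 0.0, -1.0]]
ft_force: [-0.2, 1.0, 0.7]
grip_width: 0.998
grip_force: 0.0
```

```bash

python3 -m pendant '[{"delta_pos":[-0.002,-0.002,0.008],"delta_rot":[0,0,-0.4],"grip":1},{"delta_pos":[0,0,0],"delta_rot":[0,0,0],"grip":1},{"delta_pos":[0,0,0],"delta_rot":[0,0,0],"grip":0},{"delta_pos":[0,0,0],"delta_rot":[0,0,0],"grip":0},{"delta_pos":[0,0,0],"delta_rot":[0,0,0],"grip":0}]'
python3 -m pendant '[{"delta_pos":[0,0,0],"delta_rot":[0,0,0],"grip":0},{"delta_pos":[0,0,0],"delta_rot":[0,0,0],"grip":0},{"delta_pos":[0,0,0],"delta_rot":[0,0,0],"grip":0},{"delta_pos":[0,0,0],"delta_rot":[0,0,0],"grip":0}]'
```

```text
time_s: 5.1
ee_pos: [0.4919, 0.3439, 0.0594]
ee_rot: [[0.122, 0.993, 0.001], [0.993, -0.122, 0.001], [0.001, 0.001, -1.0]]
ft_force: [-0.5, 0.0, -0.3]
grip_width: 0.826
grip_force: 0.0
time_s: 5.43
ee_pos: [0.4916, 0.3437, 0.0585]
ee_rot: [[0.122, 0.993, -0.0], [0.993, -0.122, -0.0], [-0.0, -0.0, -1.0]]
ft_force: [-0.4, 0.1, 0.5]
grip_width: 0.542
grip_force: 0.0
```

```bash

python3 -m pendant '[{"delta_pos":[0,0,0],"delta_rot":[0,0,0],"grip":0},{"delta_pos":[0,0,0],"delta_rot":[0,0,0],"grip":0},{"delta_pos":[0,0,0],"delta_rot":[0,0,0],"grip":0},{"delta_pos":[0,0,0],"delta_rot":[0,0,0],"grip":0},{"delta_pos":[0,0,0],"delta_rot":[0,0,0],"grip":0}]'
python3 -m pendant '[{"delta_pos":[0,0,0],"delta_rot":[0,0,0],"grip":0},{"delta_pos":[0,0,-0.02],"delta_rot":[0,0,0],"grip":0},{"delta_pos":[0,0,-0.03],"delta_rot":[0,0,0],"grip":0},{"delta_pos":[0,0,-0.03],"delta_rot":[0,0,0],"grip":0},{"delta_pos":[0,0,0],"delta_rot":[0,0,0],"grip":0}]'
```

```text
time_s: 5.85
ee_pos: [0.4916, 0.3437, 0.0584]
ee_rot: [[0.122, 0.993, -0.0], [0.993, -0.122, 0.0], [0.0, -0.0, -1.0]]
ft_force: [0.5, -0.4, -0.2]
grip_width: 0.32
grip_force: 30.0
time_s: 6.27
ee_pos: [0.4934, 0.3448, 0.1443]
ee_rot: [[0.122, 0.993, 0.007], [0.993, -0.122, 0.004], [0.005, 0.006, -1.0]]
ft_force: [-0.5, 0.3, -1.6]
grip_width: 0.318
grip_force: 30.0
```

```bash

python3 -m pendant '[{"delta_pos":[-0.038,-0.0035,0],"delta_rot":[0,0,0],"grip":0},{"delta_pos":[-0.038,-0.0035,0],"delta_rot":[0,0,0],"grip":0},{"delta_pos":[-0.038,-0.0035,0],"delta_rot":[0,0,0],"grip":0},{"delta_pos":[-0.038,-0.0035,0],"delta_rot":[0,0,0],"grip":0},{"delta_pos":[-0.038,-0.0035,0],"delta_rot":[0,0,0],"grip":0}]' >/dev/null
python3 -m pendant '[{"delta_pos":[-0.038,-0.0035,0],"delta_rot":[0,0,0],"grip":0},{"delta_pos":[-0.038,-0.0035,0],"delta_rot":[0,0,0],"grip":0},{"delta_pos":[-0.038,-0.0035,0],"delta_rot":[0,0,0],"grip":0},{"delta_pos":[-0.038,-0.0035,0.01],"delta_rot":[0,0,0],"grip":0},{"delta_pos":[-0.01,0,0.02],"delta_rot":[0,0,0],"grip":0}]'>/dev/null
python3 -m pendant '[{"delta_pos":[0,0,0],"delta_rot":[0,0,0],"grip":0},{"delta_pos":[0,0,0],"delta_rot":[0,0,0],"grip":0}]'
python3 - <<'E'
from h import *
o=st(); e=np.array(o['ee_pos']); print('u',e[:2]@[.9925,-.1219],'v',e[:2]@[.1219,.9925])
p=eyes.read_camera('scene'); cv2.imwrite('pics/s1.png',cv2.resize(p['pixels'][120:270,180:380],None,fx=4,fy=4,interpolation=cv2.INTER_CUBIC))
E
```

```text
time_s: 7.27
ee_pos: [0.4169, -0.0019, 0.1079]
ee_rot: [[0.124, 0.992, -0.002], [0.992, -0.124, 0.0], [0.0, -0.002, -1.0]]
ft_force: [-0.3, 0.2, -2.7]
grip_width: 0.318
grip_force: 30.0
t 7.27 p [ 0.4169 -0.0019  0.1079] f [-0.34  0.17 -2.7 ] w 0.318 gf 30.0
u 0.4139867564198374 v 0.048937109303751114
```

View pics/s1.png

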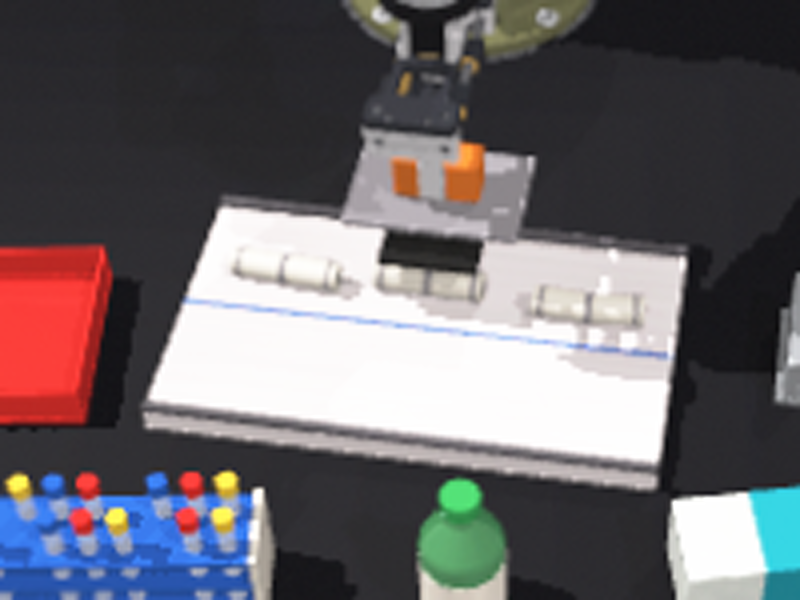

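The scene crop shows the pad held level with its sole front over the middle roller (430,280), with all three rollers untouched. Next I descend step by step with a force check.

```bash
cat > chk.py <<'E'
import sys; from h import *
o=telemetry.get_obs(); e=np.array(o['ee_pos']); f=o['ft_force'][2]+2.35
print(round(o['time_s'],2),'u %.4f v %.4f z %.4f press %.1f'%(e[:2]@[.9925,-.1219],e[:2]@[.1219,.9925],e[2],f),'fx %.1f'%o['ft_force'][0])
lim=float(sys.argv[1]); sys.exit(f>lim)
E
C="python3 chk.py 2.6"
python3 -m pendant '[{"delta_pos":[0,0,0.006],"delta_rot":[0,0,0],"grip":0},{"delta_pos":[0,0,0.005],"delta_rot":[0,0,0],"grip":0},{"delta_pos":[0,0,0],"delta_rot":[0,0,0],"grip":0},{"delta_pos":[0,0,0],"delta_rot":[0,0,0],"grip":0}]' >/dev/null && $C &&
python3 -m pendant '[{"delta_pos":[0,0,0.0015],"delta_rot":[0,0,0],"grip":0},{"delta_pos":[0,0,0],"delta_rot":[0,0,0],"grip":0}]' >/dev/null && $C &&
python3 -m pendant '[{"delta_pos":[0,0,0.0015],"delta_rot":[0,0,0],"grip":0},{"delta_pos":[0,0,0],"delta_rot":[0,0,0],"grip":0}]' >/dev/null && $C &&
python3 -m pendant '[{"delta_pos":[0,0,0.0015],"delta_rot":[0,0,0],"grip":0},{"delta_pos":[0,0,0],"delta_rot":[0,0,0],"grip":0}]' >/dev/null && $C &&
python3 -m pendant '[{"delta_pos":[0,0,0.0015],"delta_rot":[0,0,0],"grip":0},{"delta_pos":[0,0,0],"delta_rot":[0,0,0],"grip":0}]' >/dev/null && $C &&
python3 -m pendant '[{"delta_pos":[0,0,0.0015],"delta_rot":[0,0,0],"grip":0},{"delta_pos":[0,0,0],"delta_rot":[0,0,0],"grip":0}]' >/dev/null && $C &&
python3 -m pendant '[{"delta_pos":[0,0,0.0015],"delta_rot":[0,0,0],"grip":0},{"delta_pos":[0,0,0],"delta_rot":[0,0,0],"grip":0}]' >/dev/null && $C &&
python3 -m pendant '[{"delta_pos":[0,0,0.0015],"delta_rot":[0,0,0],"grip":0},{"delta_pos":[0,0,0],"delta_rot":[0,0,0],"grip":0}]' >/dev/null && $C &&
python3 -m pendant '[{"delta_pos":[0,0,0.0015],"delta_rot":[0,0,0],"grip":0},{"delta_pos":[0,0,0],"delta_rot":[0,0,0],"grip":0}]' >/dev/null && $C &&
python3 -m pendant '[{"delta_pos":[0,0,0.0015],"delta_rot":[0,0,0],"grip":0},{"delta_pos":[0,0,0],"delta_rot":[0,0,0],"grip":0}]' >/dev/null && $C &&
python3 -m pendant '[{"delta_pos":[0,0,0.0015],"delta_rot":[0,0,0],"grip":0},{"delta_pos":[0,0,0],"delta_rot":[0,0,0],"grip":0}]' >/dev/null && $C &&
python3 -m pendant '[{"delta_pos":[0,0,0.0015],"delta_rot":[0,0,0],"grip":0},{"delta_pos":[0,0,0],"delta_rot":[0,0,0],"grip":0}]' >/dev/null && $C &&
python3 -m pendant '[{"delta_pos":[0,0,0.0015],"delta_rot":[0,0,0],"grip":0},{"delta_pos":[0,0,0],"delta_rot":[0,0,0],"grip":0}]' >/dev/null && $C &&
python3 -m pendant '[{"delta_pos":[0,0,0.0015],"delta_rot":[0,0,0],"grip":0},{"delta_pos":[0,0,0],"delta_rot":[0,0,0],"grip":0}]' >/dev/null && $C &&
python3 -m pendant '[{"delta_pos":[0,0,0.0015],"delta_rot":[0,0,0],"grip":0},{"delta_pos":[0,0,0],"delta_rot":[0,0,0],"grip":0}]' >/dev/null && $C
```

```text
7.65 u 0.4144 v 0.0496 z 0.0973 press 0.7 fx 1.5False
```

```bash
sed -i 's/sys.exit(f>lim)/sys.exit(int(f>lim))/' chk.py
C="python3 chk.py 2.6"
python3 -m pendant '[{"delta_pos":[0,0,0.002],"delta_rot":[0,0,0],"grip":0},{"delta_pos":[0,0,0],"delta_rot":[0,0,0],"grip":0}]' >/dev/null && $C &&
python3 -m pendant '[{"delta_pos":[0,0,0.0015],"delta_rot":[0,0,0],"grip":0},{"delta_pos":[0,0,0],"delta_rot":[0,0,0],"grip":0}]' >/dev/null && $C &&
python3 -m pendant '[{"delta_pos":[0,0,0.0015],"delta_rot":[0,0,0],"grip":0},{"delta_pos":[0,0,0],"delta_rot":[0,0,0],"grip":0}]' >/dev/null && $C &&
python3 -m pendant '[{"delta_pos":[0,0,0.0015],"delta_rot":[0,0,0],"grip":0},{"delta_pos":[0,0,0],"delta_rot":[0,0,0],"grip":0}]' >/dev/null && $C &&
python3 -m pendant '[{"delta_pos":[0,0,0.0015],"delta_rot":[0,0,0],"grip":0},{"delta_pos":[0,0,0],"delta_rot":[0,0,0],"grip":0}]' >/dev/null && $C &&
python3 -m pendant '[{"delta_pos":[0,0,0.0015],"delta_rot":[0,0,0],"grip":0},{"delta_pos":[0,0,0],"delta_rot":[0,0,0],"grip":0}]' >/dev/null && $C &&
python3 -m pendant '[{"delta_pos":[0,0,0.0015],"delta_rot":[0,0,0],"grip":0},{"delta_pos":[0,0,0],"delta_rot":[0,0,0],"grip":0}]' >/dev/null && $C &&
python3 -m pendant '[{"delta_pos":[0,0,0.0015],"delta_rot":[0,0,0],"grip":0},{"delta_pos":[0,0,0],"delta_rot":[0,0,0],"grip":0}]' >/dev/null && $C &&
python3 -m pendant '[{"delta_pos":[0,0,0.0015],"delta_rot":[0,0,0],"grip":0},{"delta_pos":[0,0,0],"delta_rot":[0,0,0],"grip":0}]' >/dev/null && $C &&
python3 -m pendant '[{"delta_pos":[0,0,0.0015],"delta_rot":[0,0,0],"grip":0},{"delta_pos":[0,0,0],"delta_rot":[0,0,0],"grip":0}]' >/dev/null && $C &&
python3 -m pendant '[{"delta_pos":[0,0,0.0015],"delta_rot":[0,0,0],"grip":0},{"delta_pos":[0,0,0],"delta_rot":[0,0,0],"grip":0}]' >/dev/null && $C &&
python3 -m pendant '[{"delta_pos":[0,0,0.0015],"delta_rot":[0,0,0],"grip":0},{"delta_pos":[0,0,0],"delta_rot":[0,0,0],"grip":0}]' >/dev/null && $C &&
python3 -m pendant '[{"delta_pos":[0,0,0.0015],"delta_rot":[0,0,0],"grip":0},{"delta_pos":[0,0,0],"delta_rot":[0,0,0],"grip":0}]' >/dev/null && $C &&
python3 -m pendant '[{"delta_pos":[0,0,0.0015],"delta_rot":[0,0,0],"grip":0},{"delta_pos":[0,0,0],"delta_rot":[0,0,0],"grip":0}]' >/dev/null && $C &&
python3 -m pendant '[{"delta_pos":[0,0,0.0015],"delta_rot":[0,0,0],"grip":0},{"delta_pos":[0,0,0],"delta_rot":[0,0,0],"grip":0}]' >/dev/null && $C &&
python3 -m pendant '[{"delta_pos":[0,0,0.0015],"delta_rot":[0,0,0],"grip":0},{"delta_pos":[0,0,0],"delta_rot":[0,0,0],"grip":0}]' >/dev/null && $C
```

```text
7.82 u 0.4145 v 0.0492 z 0.0953 press -0.8 fx -0.7
7.98 u 0.4144 v 0.0491 z 0.0938 press -0.0 fx 0.2
8.15 u 0.4144 v 0.0490 z 0.0923 press -0.5 fx -0.1
8.32 u 0.4144 v 0.0490 z 0.0907 press -0.3 fx 0.4
8.48 u 0.4144 v 0.0490 z 0.0892 press 0.5 fx -0.1
8.65 u 0.4144 v 0.0491 z 0.0877 press -0.3 fx -0.3
8.82 u 0.4144 v 0.0491 z 0.0862 press -0.0 fx -0.3
8.98 u 0.4144 v 0.0491 z 0.0847 press 0.4 fx 0.5
9.15 u 0.4144 v 0.0490 z 0.0832 press 0.4 fx 0.7
9.32 u 0.4146 v 0.0491 z 0.0819 press 1.8 fx -0.5
9.48 u 0.4149 v 0.0491 z 0.0807 press 5.7 fx 0.4
```

```bash
C="python3 chk.py 9"
python3 -m pendant '[{"delta_pos":[0,0,0],"delta_rot":[0,0,0],"grip":0},{"delta_pos":[0,0,0],"delta_rot":[0,0,0],"grip":0}]' >/dev/null && $C &&
python3 -m pendant '[{"delta_pos":[0,0.004,0],"delta_rot":[0,0,0],"grip":0}]' >/dev/null && $C &&
python3 -m pendant '[{"delta_pos":[0,0.004,0],"delta_rot":[0,0,0],"grip":0}]' >/dev/null && $C &&
python3 -m pendant '[{"delta_pos":[0,0.004,0],"delta_rot":[0,0,0],"grip":0}]' >/dev/null && $C &&
python3 -m pendant '[{"delta_pos":[0,0.004,0],"delta_rot":[0,0,0],"grip":0}]' >/dev/null && $C &&
python3 -m pendant '[{"delta_pos":[0,0.004,0],"delta_rot":[0,0,0],"grip":0}]' >/dev/null && $C &&
python3 -m pendant '[{"delta_pos":[0,0.004,0],"delta_rot":[0,0,0],"grip":0}]' >/dev/null && $C
python3 - <<'E'
from h import *
o=telemetry.get_obs(); print(np.round(o['ee_rot'],4).tolist(), o['torque'])
E
```

```text
9.65 u 0.4148 v 0.0491 z 0.0807 press 5.9 fx -0.5
9.73 u 0.4184 v 0.0490 z 0.0806 press 7.0 fx -0.8
9.82 u 0.4230 v 0.0490 z 0.0807 press 6.5 fx -0.6
9.9 u 0.4271 v 0.0489 z 0.0806 press 6.8 fx 0.2
9.98 u 0.4311 v 0.0489 z 0.0805 press 7.6 fx -1.4
10.07 u 0.4351 v 0.0488 z 0.0805 press 7.6 fx -1.4
10.15 u 0.4391 v 0.0488 z 0.0805 press 7.6 fx -1.4
[[0.122, 0.9925, 0.0001], [0.9925, -0.122, -0.0005], [-0.0005, 0.0001, -1.0]] [-1.01442665 -0.02380133 -0.03144527]
```

Middle roller feels straight: only 6 to 7.6 N after about 1 rad of roll, where a bow would add about 12 N. I continue it past the line.

```bash
C="python3 chk.py 10"
python3 -m pendant '[{"delta_pos":[0,0.005,-0.0003],"delta_rot":[0,0,0],"grip":0},{"delta_pos":[0,0.005,0],"delta_rot":[0,0,0],"grip":0}]' >/dev/null && $C &&
python3 -m pendant '[{"delta_pos":[0,0.006,0],"delta_rot":[0,0,0],"grip":0},{"delta_pos":[0,0.006,0],"delta_rot":[0,0,0],"grip":0}]' >/dev/null && $C &&
python3 -m pendant '[{"delta_pos":[0,0.006,0],"delta_rot":[0,0,0],"grip":0},{"delta_pos":[0,0.006,0],"delta_rot":[0,0,0],"grip":0}]' >/dev/null && $C &&
python3 -m pendant '[{"delta_pos":[0,0.006,0],"delta_rot":[0,0,0],"grip":0},{"delta_pos":[0,0.006,0],"delta_rot":[0,0,0],"grip":0}]' >/dev/null && $C &&
python3 -m pendant '[{"delta_pos":[0,0.006,0],"delta_rot":[0,0,0],"grip":0},{"delta_pos":[0,0.006,0],"delta_rot":[0,0,0],"grip":0}]' >/dev/null && $C &&
python3 -m pendant '[{"delta_pos":[0,0.006,0],"delta_rot":[0,0,0],"grip":0},{"delta_pos":[0,0.006,0],"delta_rot":[0,0,0],"grip":0}]' >/dev/null && $C &&
python3 -m pendant '[{"delta_pos":[0,0.006,0],"delta_rot":[0,0,0],"grip":0},{"delta_pos":[0,0.006,0],"delta_rot":[0,0,0],"grip":0}]' >/dev/null && $C &&
python3 -m pendant '[{"delta_pos":[0,0.006,0],"delta_rot":[0,0,0],"grip":0},{"delta_pos":[0,0.006,0],"delta_rot":[0,0,0],"grip":0}]' >/dev/null && $C &&
python3 -m pendant '[{"delta_pos":[0,0.006,0],"delta_rot":[0,0,0],"grip":0},{"delta_pos":[0,0.005,0],"delta_rot":[0,0,0],"grip":0},{"delta_pos":[0,0.003,0],"delta_rot":[0,0,0],"grip":0},{"delta_pos":[0,0,0],"delta_rot":[0,0,0],"grip":0},{"delta_pos":[0,0,0],"delta_rot":[0,0,0],"grip":0}]' >/dev/null && $C
```

```text
10.32 u 0.4490 v 0.0487 z 0.0808 press 7.6 fx -1.1
10.48 u 0.4611 v 0.0488 z 0.0807 press 7.3 fx -1.9
10.65 u 0.4731 v 0.0488 z 0.0807 press 7.4 fx -1.6
10.82 u 0.4851 v 0.0488 z 0.0807 press 7.6 fx -2.0
10.98 u 0.4971 v 0.0487 z 0.0807 press 7.4 fx -1.3
11.15 u 0.5091 v 0.0487 z 0.0807 press 6.7 fx -1.7
11.32 u 0.5210 v 0.0488 z 0.0806 press 6.5 fx -0.8
11.48 u 0.5330 v 0.0488 z 0.0806 press 7.3 fx -0.8
11.9 u 0.5465 v 0.0490 z 0.0806 press 5.9 fx -1.6
```

```bash

python3 -m pendant '[{"delta_pos":[0,0,-0.001],"delta_rot":[0,0,0],"grip":0},{"delta_pos":[0,0,-0.001],"delta_rot":[0,0,0],"grip":0},{"delta_pos":[0,0,-0.006],"delta_rot":[0,0,0],"grip":0},{"delta_pos":[0,0,-0.02],"delta_rot":[0,0,0],"grip":0},{"delta_pos":[0,0,0],"delta_rot":[0,0,0],"grip":0}]' >/dev/null
python3 -m pendant '[{"delta_pos":[-0.0245,-0.0258,0],"delta_rot":[0,0,0],"grip":0},{"delta_pos":[-0.0245,-0.0258,0],"delta_rot":[0,0,0],"grip":0},{"delta_pos":[-0.0245,-0.0258,0],"delta_rot":[0,0,0],"grip":0},{"delta_pos":[-0.0245,-0.0258,0],"delta_rot":[0,0,0],"grip":0},{"delta_pos":[-0.0245,-0.0258,0],"delta_rot":[0,0,0],"grip":0}]' >/dev/null
python3 -m pendant '[{"delta_pos":[0,0,0],"delta_rot":[0,0,0],"grip":0},{"delta_pos":[0,0,0],"delta_rot":[0,0,0],"grip":0},{"delta_pos":[0,0,0],"delta_rot":[0,0,0],"grip":0}]' >/dev/null
python3 chk.py 9
python3 - <<'E'
from h import *
for c in ['top','scene']:
    p=eyes.read_camera(c); cv2.imwrite(f'pics/{c}2.png',p['pixels'])
    for d in mark_of(p,'roller_a')[:4]:
        w=at_z(p,d['xy'],.032)[:2]; print(c,round(d['p'],2),np.round(d['xy']),'u %.4f v %.4f'%(w@[.9925,-.1219],w@[.1219,.9925]))
E
```

```text
12.98 u 0.4178 v -0.0732 z 0.1087 press 0.7 fx 0.7
top 0.77 [307. 215.] u 0.4598 v 0.1714
top 0.76 [358. 204.] u 0.5068 v 0.0406
top 0.38 [261. 130.] u 0.6712 v 0.3257
scene 0.62 [284. 206.] u 0.5179 v 0.0475
scene 0.55 [284. 198.] u 0.4866 v 0.0440
scene 0.5 [324. 192.] u 0.4391 v 0.1673
scene 0.47 [249. 187.] u 0.4560 v -0.0801
```

```bash
C="python3 chk.py 9"
python3 -m pendant '[{"delta_pos":[0,0,0.012],"delta_rot":[0,0,0],"grip":0},{"delta_pos":[0,0,0.01],"delta_rot":[0,0,0],"grip":0},{"delta_pos":[0,0,0],"delta_rot":[0,0,0],"grip":0},{"delta_pos":[0,0,0],"delta_rot":[0,0,0],"grip":0}]' >/dev/null && $C &&
python3 -m pendant '[{"delta_pos":[0,0,0.002],"delta_rot":[0,0,0],"grip":0},{"delta_pos":[0,0,0],"delta_rot":[0,0,0],"grip":0}]' >/dev/null && $C &&
python3 -m pendant '[{"delta_pos":[0,0,0.002],"delta_rot":[0,0,0],"grip":0},{"delta_pos":[0,0,0],"delta_rot":[0,0,0],"grip":0}]' >/dev/null && $C
```

```text
13.52 u 0.4175 v -0.0730 z 0.0865 press 0.3 fx 0.6
13.68 u 0.4177 v -0.0733 z 0.0850 press 0.1 fx -0.1
13.85 u 0.4175 v -0.0734 z 0.0827 press 0.3 fx -0.1
```

```bash
C="python3 chk.py 9"
python3 -m pendant '[{"delta_pos":[0,0,0.0018],"delta_rot":[0,0,0],"grip":0},{"delta_pos":[0,0,0],"delta_rot":[0,0,0],"grip":0},{"delta_pos":[0,0,0],"delta_rot":[0,0,0],"grip":0}]' >/dev/null && $C && python3 chk.py 3.5 ||
{ $C &&
python3 -m pendant '[{"delta_pos":[0,0.004,0],"delta_rot":[0,0,0],"grip":0}]' >/dev/null && $C &&
python3 -m pendant '[{"delta_pos":[0,0.004,0],"delta_rot":[0,0,0],"grip":0}]' >/dev/null && $C &&
python3 -m pendant '[{"delta_pos":[0,0.004,0],"delta_rot":[0,0,0],"grip":0}]' >/dev/null && $C &&
python3 -m pendant '[{"delta_pos":[0,0.004,0],"delta_rot":[0,0,0],"grip":0}]' >/dev/null && $C &&
python3 -m pendant '[{"delta_pos":[0,0.004,0],"delta_rot":[0,0,0],"grip":0}]' >/dev/null && $C &&
python3 -m pendant '[{"delta_pos":[0,0.004,0],"delta_rot":[0,0,0],"grip":0}]' >/dev/null && $C; }
```

```text
14.1 u 0.4178 v -0.0735 z 0.0813 press 5.2 fx -0.3
14.1 u 0.4178 v -0.0735 z 0.0813 press 5.2 fx -0.3
14.1 u 0.4178 v -0.0735 z 0.0813 press 5.2 fx -0.3
14.18 u 0.4215 v -0.0736 z 0.0812 press 4.2 fx -1.0
14.27 u 0.4261 v -0.0737 z 0.0813 press 4.2 fx -1.5
14.35 u 0.4302 v -0.0737 z 0.0812 press 4.9 fx -0.7
14.43 u 0.4341 v -0.0737 z 0.0811 press 5.6 fx 0.1
14.52 u 0.4381 v -0.0737 z 0.0810 press 5.3 fx -0.6
14.6 u 0.4420 v -0.0736 z 0.0810 press 5.6 fx -0.8
```

The right roller is straight too (5 to 5.6 N). I roll it on.

```bash
C="python3 chk.py 10"
python3 -m pendant '[{"delta_pos":[0,0.005,0],"delta_rot":[0,0,0],"grip":0},{"delta_pos":[0,0.005,0],"delta_rot":[0,0,0],"grip":0}]' >/dev/null && $C &&
python3 -m pendant '[{"delta_pos":[0,0.006,0],"delta_rot":[0,0,0],"grip":0},{"delta_pos":[0,0.006,0],"delta_rot":[0,0,0],"grip":0}]' >/dev/null && $C &&
python3 -m pendant '[{"delta_pos":[0,0.006,0],"delta_rot":[0,0,0],"grip":0},{"delta_pos":[0,0.006,0],"delta_rot":[0,0,0],"grip":0}]' >/dev/null && $C &&
python3 -m pendant '[{"delta_pos":[0,0.006,0],"delta_rot":[0,0,0],"grip":0},{"delta_pos":[0,0.006,0],"delta_rot":[0,0,0],"grip":0}]' >/dev/null && $C &&
python3 -m pendant '[{"delta_pos":[0,0.006,0],"delta_rot":[0,0,0],"grip":0},{"delta_pos":[0,0.006,0],"delta_rot":[0,0,0],"grip":0}]' >/dev/null && $C &&
python3 -m pendant '[{"delta_pos":[0,0.006,0],"delta_rot":[0,0,0],"grip":0},{"delta_pos":[0,0.006,0],"delta_rot":[0,0,0],"grip":0}]' >/dev/null && $C &&
python3 -m pendant '[{"delta_pos":[0,0.006,0],"delta_rot":[0,0,0],"grip":0},{"delta_pos":[0,0.006,0],"delta_rot":[0,0,0],"grip":0}]' >/dev/null && $C &&
python3 -m pendant '[{"delta_pos":[0,0.006,0],"delta_rot":[0,0,0],"grip":0},{"delta_pos":[0,0.006,0],"delta_rot":[0,0,0],"grip":0}]' >/dev/null && $C &&
python3 -m pendant '[{"delta_pos":[0,0.006,0],"delta_rot":[0,0,0],"grip":0},{"delta_pos":[0,0.005,0],"delta_rot":[0,0,0],"grip":0},{"delta_pos":[0,0.003,0],"delta_rot":[0,0,0],"grip":0},{"delta_pos":[0,0,0],"delta_rot":[0,0,0],"grip":0},{"delta_pos":[0,0,0],"delta_rot":[0,0,0],"grip":0}]' >/dev/null && $C &&
python3 -m pendant '[{"delta_pos":[0,0,-0.001],"delta_rot":[0,0,0],"grip":0},{"delta_pos":[0,0,-0.001],"delta_rot":[0,0,0],"grip":0},{"delta_pos":[0,0,-0.006],"delta_rot":[0,0,0],"grip":0},{"delta_pos":[0,0,-0.02],"delta_rot":[0,0,0],"grip":0},{"delta_pos":[0,0,0],"delta_rot":[0,0,0],"grip":0}]' >/dev/null && $C
```

```text
14.77 u 0.4520 v -0.0735 z 0.0810 press 6.1 fx -1.3
14.93 u 0.4641 v -0.0735 z 0.0810 press 7.4 fx -1.1
15.1 u 0.4761 v -0.0735 z 0.0810 press 6.9 fx -0.8
15.27 u 0.4881 v -0.0735 z 0.0809 press 6.6 fx -0.5
15.43 u 0.5001 v -0.0735 z 0.0809 press 6.6 fx -1.5
15.6 u 0.5120 v -0.0735 z 0.0809 press 6.3 fx -1.3
15.77 u 0.5240 v -0.0734 z 0.0809 press 6.5 fx -1.5
15.93 u 0.5360 v -0.0734 z 0.0809 press 6.7 fx -1.4
16.35 u 0.5495 v -0.0734 z 0.0809 press 5.5 fx 0.1
16.77 u 0.5505 v -0.0734 z 0.1118 press 0.4 fx 0.5
```

```bash
C="python3 chk.py 9"
python3 -m pendant '[{"delta_pos":[0.031,-0.015,0],"delta_rot":[0,0,0],"grip":0},{"delta_pos":[0.031,-0.015,0],"delta_rot":[0,0,0],"grip":0},{"delta_pos":[0.031,-0.015,0],"delta_rot":[0,0,0],"grip":0},{"delta_pos":[0.031,-0.015,0],"delta_rot":[0,0,0],"grip":0}]' >/dev/null
python3 -m pendant '[{"delta_pos":[0.031,-0.015,0],"delta_rot":[0,0,0],"grip":0},{"delta_pos":[0.031,-0.015,0],"delta_rot":[0,0,0],"grip":0},{"delta_pos":[0.031,-0.015,0],"delta_rot":[0,0,0],"grip":0},{"delta_pos":[0.031,-0.015,0],"delta_rot":[0,0,0],"grip":0}]' >/dev/null
python3 -m pendant '[{"delta_pos":[0,0,0.01],"delta_rot":[0,0,0],"grip":0},{"delta_pos":[0,0,0.012],"delta_rot":[0,0,0],"grip":0},{"delta_pos":[0,0,0],"delta_rot":[0,0,0],"grip":0},{"delta_pos":[0,0,0],"delta_rot":[0,0,0],"grip":0},{"delta_pos":[0,0,0],"delta_rot":[0,0,0],"grip":0}]' >/dev/null; $C
```

```text
17.85 u 0.4298 v 0.1743 z 0.0872 press -0.2 fx 1.0
```

```bash
C="python3 chk.py 8"
python3 -m pendant '[{"delta_pos":[0,0,0.0035],"delta_rot":[0,0,0],"grip":0},{"delta_pos":[0,0,0],"delta_rot":[0,0,0],"grip":0},{"delta_pos":[0,0,0],"delta_rot":[0,0,0],"grip":0}]' >/dev/null && $C &&
python3 -m pendant '[{"delta_pos":[0,0,0.0015],"delta_rot":[0,0,0],"grip":0},{"delta_pos":[0,0,0],"delta_rot":[0,0,0],"grip":0}]' >/dev/null && $C &&
python3 -m pendant '[{"delta_pos":[0,0,0.0008],"delta_rot":[0,0,0],"grip":0},{"delta_pos":[0,0,0],"delta_rot":[0,0,0],"grip":0},{"delta_pos":[0,0,0],"delta_rot":[0,0,0],"grip":0}]' >/dev/null && $C
```

```text
18.1 u 0.4296 v 0.1744 z 0.0835 press 0.4 fx -0.3
18.27 u 0.4296 v 0.1745 z 0.0820 press 0.9 fx -0.1
18.52 u 0.4297 v 0.1745 z 0.0814 press 4.5 fx -0.1
```

```bash
C="python3 chk.py 9.5"
python3 -m pendant '[{"delta_pos":[0,0.003,0],"delta_rot":[0,0,0],"grip":0}]' >/dev/null && $C &&
python3 -m pendant '[{"delta_pos":[0,0.003,0],"delta_rot":[0,0,0],"grip":0}]' >/dev/null && $C &&
python3 -m pendant '[{"delta_pos":[0,0.003,0],"delta_rot":[0,0,0],"grip":0}]' >/dev/null && $C &&
python3 -m pendant '[{"delta_pos":[0,0.002,0],"delta_rot":[0,0,0],"grip":0}]' >/dev/null && $C; 
python3 -m pendant '[{"delta_pos":[0,0,0],"delta_rot":[0,0,0],"grip":0}]' >/dev/null; $C
```

```text
18.6 u 0.4324 v 0.1746 z 0.0814 press 5.2 fx -0.8
18.68 u 0.4358 v 0.1746 z 0.0814 press 6.1 fx -0.7
18.77 u 0.4390 v 0.1746 z 0.0814 press 7.8 fx -1.4
18.85 u 0.4411 v 0.1746 z 0.0814 press 6.8 fx -1.8
18.93 u 0.4413 v 0.1746 z 0.0814 press 8.7 fx -0.0
```

```bash
C="python3 chk.py 11"
python3 -m pendant '[{"delta_pos":[0,0.003,-0.0003],"delta_rot":[0,0,0],"grip":0}]' >/dev/null && $C &&
python3 -m pendant '[{"delta_pos":[0,0.003,-0.0003],"delta_rot":[0,0,0],"grip":0}]' >/dev/null && $C &&
python3 -m pendant '[{"delta_pos":[0,0.003,-0.0003],"delta_rot":[0,0,0],"grip":0}]' >/dev/null && $C &&
python3 -m pendant '[{"delta_pos":[0,0.003,-0.0003],"delta_rot":[0,0,0],"grip":0}]' >/dev/null && $C &&
python3 -m pendant '[{"delta_pos":[0,0,0],"delta_rot":[0,0,0],"grip":0}]' >/dev/null; $C
```

```text
19.02 u 0.4437 v 0.1746 z 0.0816 press 7.4 fx -0.9
19.1 u 0.4469 v 0.1746 z 0.0820 press 7.8 fx -1.2
19.18 u 0.4500 v 0.1746 z 0.0823 press 7.5 fx -1.0
19.27 u 0.4530 v 0.1746 z 0.0826 press 6.8 fx -0.9
19.35 u 0.4533 v 0.1746 z 0.0826 press 7.7 fx -0.6
```

The left roller is the bowed one: 7.7 N at z = 0.0826, where a straight one gives none. Lift gently and carry the pad back to its rest.

```bash
C="python3 chk.py 11"
python3 -m pendant '[{"delta_pos":[0,0,-0.001],"delta_rot":[0,0,0],"grip":0},{"delta_pos":[0,0,-0.001],"delta_rot":[0,0,0],"grip":0},{"delta_pos":[0,0,-0.003],"delta_rot":[0,0,0],"grip":0},{"delta_pos":[0,0,-0.02],"delta_rot":[0,0,0],"grip":0},{"delta_pos":[0,0,-0.025],"delta_rot":[0,0,0],"grip":0}]' >/dev/null
python3 -m pendant '[{"delta_pos":[0.038,-0.002,0],"delta_rot":[0,0,0],"grip":0},{"delta_pos":[0.038,-0.001,0],"delta_rot":[0,0,0],"grip":0},{"delta_pos":[0.038,-0.001,0],"delta_rot":[0,0,0],"grip":0},{"delta_pos":[0.038,-0.001,0],"delta_rot":[0,0,0],"grip":0},{"delta_pos":[0.038,-0.001,0],"delta_rot":[0,0,0],"grip":0}]' >/dev/null
python3 -m pendant '[{"delta_pos":[0.036,-0.001,0],"delta_rot":[0,0,0],"grip":0},{"delta_pos":[0,0,0],"delta_rot":[0,0,0],"grip":0},{"delta_pos":[0,0,0],"delta_rot":[0,0,0],"grip":0},{"delta_pos":[0,0,0],"delta_rot":[0,0,0],"grip":0}]'; $C
python3 - <<'E'
from h import *
for c in ['top','wrist']:
    p=eyes.read_camera(c); cv2.imwrite(f'pics/{c}3.png',p['pixels'])
    for d in mark_of(p,'roller_a')[:4]:
        w=at_z(p,d['xy'],.032)[:2]; print(c,round(d['p'],2),np.round(d['xy']),'u %.4f v %.4f'%(w@[.9925,-.1219],w@[.1219,.9925]))
E
```

```text
time_s: 20.52
ee_pos: [0.4906, 0.3427, 0.1318]
ee_rot: [[0.122, 0.993, -0.001], [0.993, -0.122, -0.001], [-0.001, -0.001, -1.0]]
ft_force: [0.7, -0.6, -2.7]
grip_width: 0.319
grip_force: 30.0
20.52 u 0.4452 v 0.4000 z 0.1318 press -0.3 fx 0.7
top 0.9 [307. 215.] u 0.4588 v 0.1705
top 0.56 [356. 201.] u 0.5134 v 0.0477
top 0.55 [403. 206.] u 0.5178 v -0.0785
```

```bash
C="python3 chk.py 30"
python3 -m pendant '[{"delta_pos":[0.001,0.001,0.03],"delta_rot":[0,0,0],"grip":0},{"delta_pos":[0,0,0.03],"delta_rot":[0,0,0],"grip":0},{"delta_pos":[0,0,0.007],"delta_rot":[0,0,0],"grip":0},{"delta_pos":[0,0,0],"delta_rot":[0,0,0],"grip":0},{"delta_pos":[0,0,0],"delta_rot":[0,0,0],"grip":0}]' >/dev/null;$C
python3 -m pendant '[{"delta_pos":[0,0,0.003],"delta_rot":[0,0,0],"grip":0},{"delta_pos":[0,0,0],"delta_rot":[0,0,0],"grip":0},{"delta_pos":[0,0,0],"delta_rot":[0,0,0],"grip":0}]' >/dev/null;$C
```

```text
21.13 u 0.4470 v 0.4016 z 0.0665 press -0.4 fx 1.0
21.38 u 0.4469 v 0.4018 z 0.0634 press 0.6 fx -0.6
```

```bash
C="python3 chk.py 3"
python3 -m pendant '[{"delta_pos":[0,0,0.0035],"delta_rot":[0,0,0],"grip":0},{"delta_pos":[0,0,0],"delta_rot":[0,0,0],"grip":0},{"delta_pos":[0,0,0],"delta_rot":[0,0,0],"grip":0}]' >/dev/null;$C &&
python3 -m pendant '[{"delta_pos":[0,0,0.001],"delta_rot":[0,0,0],"grip":0},{"delta_pos":[0,0,0],"delta_rot":[0,0,0],"grip":0},{"delta_pos":[0,0,0],"delta_rot":[0,0,0],"grip":0}]' >/dev/null;$C
```

```text
21.63 u 0.4465 v 0.4015 z 0.0588 press -0.7 fx 1.2
21.88 u 0.4466 v 0.4016 z 0.0584 press 7.9 fx -2.7
```

```bash

python3 -m pendant '[{"delta_pos":[0,0,0],"delta_rot":[0,0,0],"grip":1},{"delta_pos":[0,0,0],"delta_rot":[0,0,0],"grip":1},{"delta_pos":[0,0,0],"delta_rot":[0,0,0],"grip":1},{"delta_pos":[0,0,0],"delta_rot":[0,0,0],"grip":1},{"delta_pos":[0,0,0],"delta_rot":[0,0,0],"grip":1}]'
python3 -m pendant '[{"delta_pos":[0,0,-0.02],"delta_rot":[0,0,0],"grip":1},{"delta_pos":[0,0,-0.03],"delta_rot":[0,0,0],"grip":1},{"delta_pos":[0,0,-0.04],"delta_rot":[0,0,0],"grip":1},{"delta_pos":[0,0,-0.03],"delta_rot":[0,0,0],"grip":1},{"delta_pos":[-0.04,0,0],"delta_rot":[0,0,0],"grip":1}]' >/dev/null
python3 -m pendant '[{"delta_pos":[-0.04,0,0],"delta_rot":[0,0,0],"grip":1},{"delta_pos":[-0.04,0,0],"delta_rot":[0,0,0],"grip":1},{"delta_pos":[-0.04,0,0],"delta_rot":[0,0,0],"grip":1},{"delta_pos":[0,0,0],"delta_rot":[0,0,0],"grip":1},{"delta_pos":[0,0,0],"delta_rot":[0,0,0],"grip":1}]' 
python3 - <<'E'
from h import *
for c in ['wrist','top']:
    p=eyes.read_camera(c); im=p['pixels']; cv2.imwrite(f'pics/{c}4.png',im)
    for n,z in [('roller_a',.032),('pad',.048)]:
      for d in mark_of(p,n)[:3]:
        w=at_z(p,d['xy'],z)[:2]; print(c,n,round(d['p'],2),np.round(d['xy']),'u %.4f v %.4f'%(w@[.9925,-.1219],w@[.1219,.9925]))
    for d in outline_of(p,'roller_a')[:3]:
        ys,xs=np.nonzero(d['mask']); W=np.array([at_z(p,(x,y),.032)[:2] for x,y in zip(xs,ys)],np.float32)
        c0,wh,a=cv2.minAreaRect(W); b=cv2.boxPoints((c0,wh,a)); e=b[1]-b[0]
        print(c,'mask',round(d['p'],2),d['extent'],'u %.4f v %.4f'%(c0@np.array([.9925,-.1219]),c0@np.array([.1219,.9925])),np.round(wh,3),np.degrees(np.arctan2(e[1],e[0]))%90)
E
```

```text
time_s: 22.3
ee_pos: [0.4922, 0.3441, 0.0578]
ee_rot: [[0.122, 0.993, 0.0], [0.993, -0.122, -0.0], [-0.0, 0.0, -1.0]]
ft_force: [0.5, 0.3, 0.6]
grip_width: 0.638
grip_force: 0.0
time_s: 23.13
ee_pos: [0.4728, 0.184, 0.1783]
ee_rot: [[0.125, 0.992, 0.001], [0.992, -0.125, 0.0], [0.0, 0.001, -1.0]]
ft_force: [0.3, 1.3, 0.5]
grip_width: 0.999
grip_force: 0.0
wrist roller_a 0.81 [377. 357.] u 0.5116 v 0.0473
wrist roller_a 0.58 [332. 251.] u 0.4587 v 0.1774
wrist pad 0.83 [321.  10.] u 0.4478 v 0.4018
wrist mask 0.87 [366.4, 333.6, 24.8, 40.5] u 0.5143 v 0.0513 [0.053 0.027] 82.178665
wrist mask 0.65 [320.0, 208.5, 24.2, 89.9] u 0.4582 v 0.1751 [0.099 0.027] 83.48382
top roller_a 0.82 [403. 204.] u 0.5229 v -0.0781
top roller_a 0.69 [356. 202.] u 0.5103 v 0.0468
top roller_a 0.46 [305. 216.] u 0.4553 v 0.1755
top pad 0.96 [215. 213.] u 0.4332 v 0.4055
top pad 0.9 [147. 184.] u 0.4835 v 0.5983
top pad 0.82 [199. 280.] u 0.2576 v 0.4187
top mask 0.88 [385.2, 198.4, 34.2, 19.0] u 0.5175 v -0.0776 [0.092 0.025] 79.07991
top mask 0.63 [342.0, 194.2, 33.2, 15.4] u 0.5142 v 0.0448 [0.092 0.027] 82.286835
top mask 0.48 [287.7, 210.8, 34.2, 15.2] u 0.4579 v 0.1786 [0.091 0.026] 82.87208
```

View pics/wrist4.png

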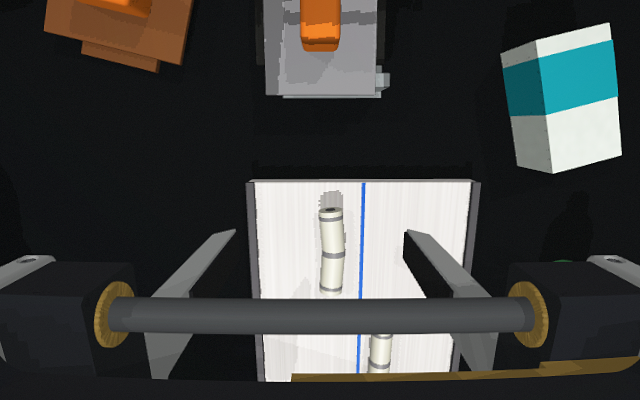

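The wrist view shows the pad back on the rest (321,10) and the bowed roller short of the line at (332,251). The middle roller is beyond the line at (380,350). Go for the bowed roller.

```bash
C="python3 chk.py 9"
python3 -m pendant '[{"delta_pos":[-0.032,0.006,0],"delta_rot":[0,0,0],"grip":1},{"delta_pos":[-0.032,0.0055,0],"delta_rot":[0,0,0],"grip":1},{"delta_pos":[0,0,0.03],"delta_rot":[0,0,0],"grip":1},{"delta_pos":[0,0,0.035],"delta_rot":[0,0,0],"grip":1},{"delta_pos":[0,0,0.03],"delta_rot":[0,0,0],"grip":1}]' >/dev/null; 
python3 -m pendant '[{"delta_pos":[0,0,0.025],"delta_rot":[0,0,0],"grip":1},{"delta_pos":[0,0,0],"delta_rot":[0,0,0],"grip":1},{"delta_pos":[0,0,0],"delta_rot":[0,0,0],"grip":1}]' >/dev/null; $C
```

```text
24.2 u 0.4577 v 0.1777 z 0.0577 press 2.4 fx -0.1
```

```bash
C="python3 chk.py 30"
python3 -m pendant '[{"delta_pos":[0,0,0.018],"delta_rot":[0,0,0],"grip":1},{"delta_pos":[0,0,0.016],"delta_rot":[0,0,0],"grip":1},{"delta_pos":[0,0,0],"delta_rot":[0,0,0],"grip":1},{"delta_pos":[0,0,0],"delta_rot":[0,0,0],"grip":0.6}]' >/dev/null; $C
python3 -m pendant '[{"delta_pos":[0,0,0],"delta_rot":[0,0,0],"grip":0},{"delta_pos":[0,0,0],"delta_rot":[0,0,0],"grip":0},{"delta_pos":[0,0,0],"delta_rot":[0,0,0],"grip":0},{"delta_pos":[0,0,0],"delta_rot":[0,0,0],"grip":0},{"delta_pos":[0,0,0],"delta_rot":[0,0,0],"grip":0}]' >/dev/null
python3 -m pendant '[{"delta_pos":[0,0,0],"delta_rot":[0,0,0],"grip":0},{"delta_pos":[0,0,0],"delta_rot":[0,0,0],"grip":0},{"delta_pos":[0,0,0],"delta_rot":[0,0,0],"grip":0},{"delta_pos":[0,0,0],"delta_rot":[0,0,0],"grip":0},{"delta_pos":[0,0,0],"delta_rot":[0,0,0],"grip":0}]' ; $C
```

```text
24.53 u 0.4586 v 0.1779 z 0.0253 press 2.8 fx -0.3
time_s: 25.37
ee_pos: [0.4764, 0.1204, 0.0239]
ee_rot: [[0.122, 0.993, 0.0], [0.993, -0.122, 0.0], [0.0, 0.0, -1.0]]
ft_force: [-0.1, -0.1, 1.0]
grip_width: 0.256
grip_force: 3.5
25.37 u 0.4581 v 0.1776 z 0.0239 press 3.4 fx -0.1
```

```bash
C="python3 chk.py 30"
python3 -m pendant '[{"delta_pos":[0,0,0],"delta_rot":[0,0,0],"grip":0},{"delta_pos":[0,0,-0.02],"delta_rot":[0,0,0],"grip":0},{"delta_pos":[0,0,-0.03],"delta_rot":[0,0,0],"grip":0},{"delta_pos":[0,0,-0.035],"delta_rot":[0,0,0],"grip":0},{"delta_pos":[0,0,-0.02],"delta_rot":[0,0,0],"grip":0}]'
python3 -m pendant '[{"delta_pos":[-0.035,0.007,0],"delta_rot":[0,0,0],"grip":0},{"delta_pos":[-0.035,0.007,0],"delta_rot":[0,0,0],"grip":0},{"delta_pos":[-0.035,0.007,0],"delta_rot":[0,0,0],"grip":0},{"delta_pos":[-0.035,0.007,0],"delta_rot":[0,0,0],"grip":0},{"delta_pos":[-0.035,0.007,0],"delta_rot":[0,0,0],"grip":0}]' >/dev/null
python3 -m pendant '[{"delta_pos":[-0.035,0.007,0],"delta_rot":[0,0,0],"grip":0},{"delta_pos":[-0.035,0.007,0],"delta_rot":[0,0,0],"grip":0},{"delta_pos":[-0.035,0.007,0],"delta_rot":[0,0,0],"grip":0},{"delta_pos":[-0.035,0.007,0],"delta_rot":[0,0,0],"grip":0},{"delta_pos":[-0.035,0.007,0],"delta_rot":[0,0,0],"grip":0}]' >/dev/null
python3 -m pendant '[{"delta_pos":[-0.035,0.007,0],"delta_rot":[0,0,0],"grip":0},{"delta_pos":[-0.035,0.005,0],"delta_rot":[0,0,0],"grip":0},{"delta_pos":[-0.02,0.004,0],"delta_rot":[0,0,0],"grip":0},{"delta_pos":[0,0,0],"delta_rot":[0,0,0],"grip":0},{"delta_pos":[0,0,0],"delta_rot":[0,0,0],"grip":0}]' ;$C
python3 - <<'E'
from h import *
for c in ['wrist','top','scene']:
    p=eyes.read_camera(c); im=p['pixels']; cv2.imwrite(f'pics/{c}5.png',im)
    for n,z in [('tray',0),('roller_a',.032)]:
      for d in mark_of(p,n)[:3]:
        w=at_z(p,d['xy'],z)[:2]; print(c,n,round(d['p'],2),np.round(d['xy']),'u %.4f v %.4f'%(w@[.9925,-.1219],w@[.1219,.9925]))
E
```

```text
time_s: 25.78
ee_pos: [0.4768, 0.1205, 0.1319]
ee_rot: [[0.122, 0.993, 0.002], [0.993, -0.122, 0.0], [0.001, 0.002, -1.0]]
ft_force: [0.4, 0.2, -0.7]
grip_width: 0.245
grip_force: 29.9
time_s: 27.03
ee_pos: [0.5074, -0.3274, 0.1281]
ee_rot: [[0.124, 0.992, -0.001], [0.992, -0.124, 0.001], [0.001, -0.001, -1.0]]
ft_force: [1.1, -0.1, -1.6]
grip_width: 0.245
grip_force: 29.9
27.03 u 0.5435 v -0.2631 z 0.1281 press 0.7 fx 1.1
wrist roller_a 0.63 [315. 252.] u 0.5388 v -0.3065
top tray 0.76 [472. 208.] u 0.5419 v -0.2772
top roller_a 0.82 [356. 201.] u 0.5125 v 0.0460
top roller_a 0.76 [491. 203.] u 0.5564 v -0.3163
scene tray 0.7 [184. 207.] u 0.5458 v -0.2799
scene roller_a 0.72 [283. 202.] u 0.5048 v 0.0424
scene roller_a 0.65 [179. 173.] u 0.4249 v -0.3336
scene roller_a 0.52 [242. 202.] u 0.5236 v -0.0868
```

View pics/wrist5.png

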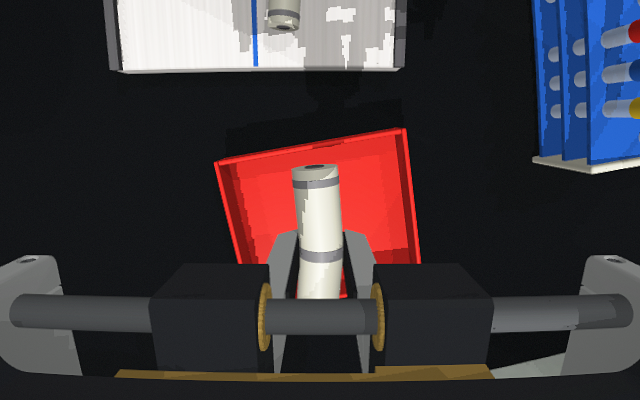

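The wrist view shows the roller held over the tray, whose rim runs from (217,162) to (405,130). The tray is turned about 9° counter-clockwise from the tool, so I align, centre and lower.

```bash
C="python3 chk.py 7"
python3 -m pendant '[{"delta_pos":[-0.0155,0,0],"delta_rot":[0,0,-4.5],"grip":0},{"delta_pos":[0,0,0],"delta_rot":[0,0,-4.5],"grip":0},{"delta_pos":[0,0,0.03],"delta_rot":[0,0,0],"grip":0},{"delta_pos":[0,0,0.03],"delta_rot":[0,0,0],"grip":0},{"delta_pos":[0,0,0],"delta_rot":[0,0,0],"grip":0}]' >/dev/null; $C
python3 -m pendant '[{"delta_pos":[0,0,0.02],"delta_rot":[0,0,0],"grip":0},{"delta_pos":[0,0,0.02],"delta_rot":[0,0,0],"grip":0},{"delta_pos":[0,0,0.006],"delta_rot":[0,0,0],"grip":0},{"delta_pos":[0,0,0],"delta_rot":[0,0,0],"grip":0},{"delta_pos":[0,0,0],"delta_rot":[0,0,0],"grip":0}]' >/dev/null; $C
```

```text
27.9 u 0.5415 v -0.2765 z 0.0635 press 0.5 fx -0.5
28.32 u 0.5444 v -0.2782 z 0.0242 press 2.1 fx 0.1
```

```bash
C="python3 chk.py 4.5"
python3 -m pendant '[{"delta_pos":[0,0,0.006],"delta_rot":[0,0,0],"grip":0},{"delta_pos":[0,0,0.004],"delta_rot":[0,0,0],"grip":0},{"delta_pos":[0,0,0],"delta_rot":[0,0,0],"grip":0},{"delta_pos":[0,0,0],"delta_rot":[0,0,0],"grip":0}]' >/dev/null; $C &&
python3 -m pendant '[{"delta_pos":[0,0,0.001],"delta_rot":[0,0,0],"grip":0},{"delta_pos":[0,0,0],"delta_rot":[0,0,0],"grip":0}]' >/dev/null && $C &&
python3 -m pendant '[{"delta_pos":[0,0,0.001],"delta_rot":[0,0,0],"grip":0},{"delta_pos":[0,0,0],"delta_rot":[0,0,0],"grip":0}]' >/dev/null && $C &&
python3 -m pendant '[{"delta_pos":[0,0,0.001],"delta_rot":[0,0,0],"grip":0},{"delta_pos":[0,0,0],"delta_rot":[0,0,0],"grip":0}]' >/dev/null && $C &&
python3 -m pendant '[{"delta_pos":[0,0,0.001],"delta_rot":[0,0,0],"grip":0},{"delta_pos":[0,0,0],"delta_rot":[0,0,0],"grip":0}]' >/dev/null && $C
```

```text
28.65 u 0.5439 v -0.2779 z 0.0130 press 2.7 fx -0.3
28.82 u 0.5440 v -0.2780 z 0.0119 press 1.1 fx 0.6
28.98 u 0.5439 v -0.2779 z 0.0108 press 0.6 fx 0.3
29.15 u 0.5439 v -0.2779 z 0.0097 press 1.1 fx 0.4
29.32 u 0.5439 v -0.2779 z 0.0087 press 0.9 fx 0.5
```

```bash

python3 -m pendant '[{"delta_pos":[0,0,0.0006],"delta_rot":[0,0,0],"grip":0},{"delta_pos":[0,0,0],"delta_rot":[0,0,0],"grip":0.3},{"delta_pos":[0,0,0],"delta_rot":[0,0,0],"grip":0.5},{"delta_pos":[0,0,0],"delta_rot":[0,0,0],"grip":0.6},{"delta_pos":[0,0,0],"delta_rot":[0,0,0],"grip":0.6}]'
python3 -m pendant '[{"delta_pos":[0,0,0],"delta_rot":[0,0,0],"grip":0.6},{"delta_pos":[0,0,0],"delta_rot":[0,0,0],"grip":0.6},{"delta_pos":[0,0,-0.01],"delta_rot":[0,0,0],"grip":0.6},{"delta_pos":[0,0,-0.03],"delta_rot":[0,0,0],"grip":0.6},{"delta_pos":[0,0,-0.04],"delta_rot":[0,0,0],"grip":0.6}]' >/dev/null
python3 -m pendant '[{"delta_pos":[0,-0.03,-0.04],"delta_rot":[0,0,0],"grip":0.6},{"delta_pos":[0,-0.035,-0.02],"delta_rot":[0,0,0],"grip":0.6},{"delta_pos":[0,-0.04,0],"delta_rot":[0,0,0],"grip":0.6},{"delta_pos":[0,0,0],"delta_rot":[0,0,0],"grip":0.6},{"delta_pos":[0,0,0],"delta_rot":[0,0,0],"grip":0.6}]'
python3 - <<'E'
from h import *
for c in ['top','scene']:
    p=eyes.read_camera(c); im=p['pixels']; cv2.imwrite(f'pics/{c}6.png',im)
    for n,z in [('tray',0),('roller_a',.032),('pad',.048),('rest',0)]:
      for d in mark_of(p,n)[:3]:
        w=at_z(p,d['xy'],z)[:2]; print(c,n,round(d['p'],2),np.round(d['xy']),'u %.4f v %.4f'%(w@[.9925,-.1219],w@[.1219,.9925]))
a=cv2.imread('pics/top6.png')[90:310,120:520]; b=cv2.imread('pics/scene6.png')[110:300,130:490]
cv2.imwrite('pics/f.png',np.vstack([cv2.resize(a,(560,308)),cv2.resize(b,(560,292))]))
E
```

```text
time_s: 29.73
ee_pos: [0.5061, -0.3422, 0.0084]
ee_rot: [[-0.035, 0.999, 0.0], [0.999, 0.035, -0.0], [-0.0, 0.0, -1.0]]
ft_force: [0.3, -0.8, -0.3]
grip_width: 0.479
grip_force: 0.0
time_s: 30.57
ee_pos: [0.4051, -0.346, 0.143]
ee_rot: [[-0.033, 0.999, 0.001], [0.999, 0.033, -0.001], [-0.001, 0.001, -1.0]]
ft_force: [0.1, -1.1, 0.2]
grip_width: 0.598
grip_force: 0.0
top tray 0.87 [476. 209.] u 0.5390 v -0.2871
top roller_a 0.84 [403. 204.] u 0.5224 v -0.0762
top roller_a 0.67 [475. 211.] u 0.5285 v -0.2729
top roller_a 0.66 [357. 201.] u 0.5135 v 0.0445
top pad 0.93 [219. 208.] u 0.4470 v 0.3981
top pad 0.89 [149. 183.] u 0.4869 v 0.5930
top rest 0.66 [334. 117.] u 0.7467 v 0.1317
scene tray 0.9 [185. 208.] u 0.5482 v -0.2753
scene roller_a 0.8 [284. 205.] u 0.5131 v 0.0482
scene roller_a 0.8 [182. 199.] u 0.5406 v -0.2811
scene roller_a 0.69 [242. 200.] u 0.5131 v -0.0869
scene pad 0.95 [401. 198.] u 0.4418 v 0.4123
scene pad 0.81 [461. 219.] u 0.5015 v 0.6015
scene pad 0.71 [408. 165.] u 0.2844 v 0.4349
scene rest 0.74 [395. 209.] u 0.4482 v 0.4009
```

View pics/f.png

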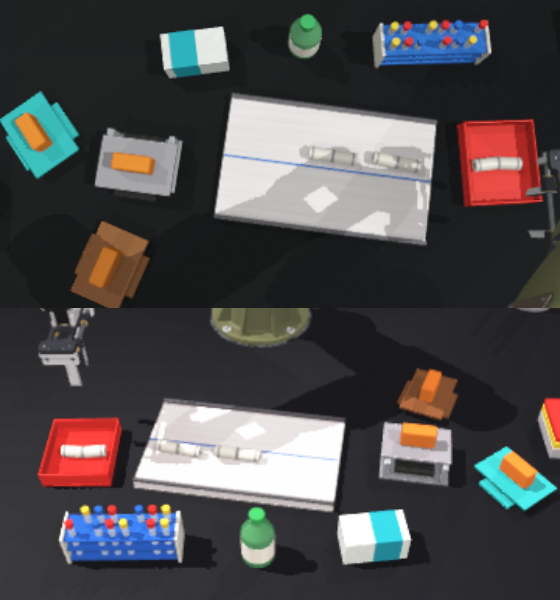

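The top and scene crops show the bowed roller in the red tray (497,163), and both straight rollers beyond the line (331,155) and (396,160). The pad is on its rest (138,163), the bystanders are in place, and the gripper is clear.

```bash
python3 -c "
from plant import order
print(order.sign_off())"
```

```text
the job is handed in; nothing more can be done
None
```

The job is handed in at about 31 s of the 72 s allowed; the sign-off gave no verdict. By feel, the left roller (nearest the pad's rest) was the bowed one and now lies in the red tray. The two straight rollers lie about 22–31 mm beyond the blue line, never touched by the gripper, and the pad is back upright on its rest.

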